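# Clamp the tail-light lens in the ratchet clamp

### The job

Stand the oblong amber tail-light lens upright on the bed of the ratchet clamp, between the rubber front jaw and the sprung pad, with its dark back plate facing either of them, and let go of it. Then pump the clamp's trigger against its handle until the pad holds the lens firmly against the front jaw: the coil spring behind the pad clearly shortened, but never by more than about half its length, which would crack the lens. Move the pad only with the trigger, leave the other things where they are, and finish while still holding the trigger squeezed home against the handle.

Things in the scene. Friction and masses are not known exactly. Their poses are not given: they have to be found in the camera images.
- lens: oblong amber tail-light lens with a flat dark back plate, one loose rigid piece of 0.14 kg standing upright on the shelf. Origin at its centre, 23 mm above its underside. Own x: thickness, 36 mm, from the dark back plate (-x) to the amber front (+x); y: width, 50 mm (grasp it across this); z: height, 46 mm, up. Slide it or set it so that its x lies along the clamp's x (either way round).
- clamp: ratchet push clamp screwed to the shelf. Origin on the shelf; x runs along the bar from front jaw (-x) to handle (+x), y across, z up. Flat steel bed 56 mm wide, top 12 mm above the shelf: on it the lens centre stands 35 mm up. Black housing at x = 15 to 120 mm, 32 mm wide, 96 mm high. A full squeeze and release moves the bar on by one 6 mm click (the first may give less; it settles back 1 to 2 mm on release); it cannot be wound back.
- front_jaw: fixed rubber-faced jaw of the clamp. Origin at the centre of its rubber face, 37 mm above the shelf, 139 mm from the clamp's origin towards -x. Its x axis (the clamp's) points towards the pad; face 46 mm wide, 44 mm high; its top is 62 mm above the shelf.
- pad_face: rubber face of the moving pad. Origin at the centre of the face that meets the lens, 35 mm above the shelf; its -x points to the front jaw; 44 mm wide, 40 mm high, top 55 mm above the shelf. At the start it is 67 to 87 mm from the front jaw's face.
- bar: toothed steel bar of the clamp which carries the pad; 12 mm wide, with its middle 35 mm above the shelf. Not to be pushed by hand. It sticks out up to 35 mm behind the housing at that height.
- rod (a joint): how far the bar has advanced from fully back towards the front jaw, m, 0 to 0.085. It needs about 6 N plus the spring's force.
- pad (a joint): how far the coil spring behind the pad is squeezed, m: 0 free (25 mm of coil seen), 0.024 fully shut. Stiffness 0.8 N per mm. It grows only once the pad presses the lens against the front jaw (pushing the loose lens along the bed takes less than 2 N, up to 2 mm of spring).
- trigger (a joint): angle of the trigger, rad: 0 released (its spring returns it there), 0.222 fully squeezed to its stop. Squeezing moves the blade towards the handle (clamp +x) by 18 mm at its grip height and takes 3 to 15 N there.
- trigger_blade: grey upright finger blade of the trigger. Origin at its grip point, in the middle of the blade, 173 mm above the shelf. Blade 12 mm thick along the clamp's x, 22 mm wide, from 132 to 198 mm above the shelf. It leans 6 degrees away from the handle when released and 6 degrees towards it when squeezed; its origin is then at x = 61 mm and x = 79 mm of the clamp.
- handle: fixed upright handle of the clamp. Origin at its grip point, 173 mm above the shelf, at x = 97 mm of the clamp; 16 mm thick along the clamp's x, 26 mm wide, up to 211 mm above the shelf. Handle and trigger together measure 50 mm over their outer faces when released and 32 mm when squeezed home; both are free from above and from the sides above 132 mm.
- round_lens: a smaller round amber lens on a black disc, 48 mm across, 28 mm tall, loose; not the one to clamp
- cup: stainless steel cup of screws, 72 mm across, 75 mm tall, loose
- tyre_lever: green plastic tyre lever lying flat, 130 mm long, 16 mm wide, loose
- brake_lever: black brake lever lying flat, about 180 mm long, 14 mm tall, loose
- grease_jar: small jar with a white lid, 56 mm across, 60 mm tall, loose
- spanner: double-ended steel spanner, 165 mm long, lying flat, loose
Mind the look-alikes: they are no part of the job. What is shaped like the lens but green or purple is not meant.

How it is judged:
By the outcome, as a careful person would: the job done as asked, in the order asked, and still so for the second after the job is handed in, while the arm keeps its last pose, push and grip.
It also fails if it takes over 72 s, if anything falls off the work surface, if the arm or the gripper's body presses on something with over 40 N, if the wrist force passes 120 N, or if a joint passes its speed limit or range.

### The arm

A 6-joint arm with a two-finger parallel gripper is mounted at the origin on the work surface. World frame = base frame: x ahead of the robot, y to its left, z up, the work surface at z = 0. Lengths are in m, angles in degrees, forces in N, time in s.
With the tool pointing down it reaches from about 0.4 to 0.825 m from the base axis. Payload 7 kg.
Tool frame: the origin (TCP) lies between the finger pads; the fingertips stand 19 mm ahead of it and the grasp point (between the pads) is the TCP (r.finger_overhang is the distance from the TCP to the fingertips, in m); z points along the fingers, y is the direction in which the jaws open and shut (so a half turn about z gives the same grasp; the last joint's range is limited). The gripper opens to 88 mm and grips with 3 to 60 N. Pads are 19 mm wide; open, the fingers measure 130 mm over their backs; the gripper's body (78 mm by 193 mm) begins 47 mm behind the grasp point.
Start: joints at [16.507, 20.546, 0.682, 0, -70.136, -16.507], TCP at [0.675, -0, 0.246] pointing down, gripper open.
Joint ranges: [-176.03, 176.03], [-82.01, 121.73], [-58.28, 71.71], [-173.87, 95.51], [-174.79, -0.11], [-173.66, 173.66]. Speed limits (degrees/s): [136.94, 136.94, 172.46, 180, 180, 180].

### API

Orientations are given as [roll, pitch, yaw] about the fixed x, y, z axes, in that order (R = Rz(yaw) Ry(pitch) Rx(roll)).
In Python, from plant import r, optics gives the robot as it stands. The module is installed in compiled form; this text tells all that it offers.
- The arm moves only by the tool step_arm, never from a script. Its argument "increments" is a list of rows, each an object of numbers: "tx", "ty", "tz": the shift along the world's x, y, z in mm; "ax", "ay", "az": the turn, a rotation vector about the world's x, y, z in degrees; "claw": the gripper command: -1 is shut, 1 is fully open, values between are in proportion. In form: [{"tx": .., "ty": .., "tz": .., "ax": .., "ay": .., "az": .., "claw": ..}, ...]. A call has 1 to 12 rows; each row shifts and turns the commanded pose from where the row before left it; what a row does not reach is not made up. A row lasts 1/10 s, in which the tool goes at most 50 mm and 8.59 degrees, less where a joint would pass 70% of its speed; a pose out of reach is approached as far as the arm can. A call with a gripper value outside its range is refused whole. The fingers move at their own pace and stop on an object; "newtons" is the grip in N (left out, the last holds). Time passes only in rows, so rows that do not move let the fingers close. It gives the time, the measured TCP pose, the force and the opening at its end, in the units of the state.
- r.get_state(): the state, without advancing time (a new reading comes with each control period).
- optics.capture(name): name is "scene" or "side" or "wrist"; returns a dict with "image" (400x640x3 uint8, blue, green, red), "depth" (400x640 float32, m along the optical axis (not along the pixel's ray), 0 where there is no reading), "fx", "fy", "cx", "cy" (pixels), "distortion" ([k1, k2, p1, p2, k3] as OpenCV has them; the pictures are not rectified), "R" (3x3) and "t" (3): a world point X has camera coordinates R X + t. Camera axes: x right, y down, z forward; pixel columns grow to the right and rows downward; lengths in m; the calibration is good to about 2 mm. A picture is of the moment at which its call begins.
- r.close_job(): hands the job in, once; it reports no verdict.
The state is a dict: "time_s": time; "joints": joint angles; "qd": joint speeds; "joint_torque": joint torques, N m; "tcp_pos": TCP position; "eef_rot": TCP orientation; "contact_force": force on the tool from outside, world axes, zero at the start; "moment": the same for the moment, N m; "gripper_width": finger opening in m.
Only numpy, scipy, OpenCV 4.12 (cv2) and the standard library are available. Lean on these libraries where they do the work, as an engineer would, in place of code of your own. Each camera call takes 0.05 s, during which the arm holds its last target. There are 200 camera calls.

## Working session

There is one attempt and no reset: what is moved stays moved. The work goes in short steps, Python scripts to look and compute and a tool call to move; the robot and the scene stay as the last step left them, time stands still between calls to the robot, and variables do not carry over. Pictures are saved under pics/ and viewed, about 8 in all and at most 12, crops included, and the job is handed in when it is done.

Besides the shell and the picture viewer there is one more tool, called after ">>>" as name([rows], argument=value, ...), one row to a line, values as JSON. step_arm: Moves the arm, as the interface text tells. Its arguments: {"type":"object","properties":{"increments":{"type":"array","items":{"type":"object","properties":{"tx":{"type":"number"},"ty":{"type":"number"},"tz":{"type":"number"},"ax":{"type":"number"},"ay":{"type":"number"},"az":{"type":"number"},"claw":{"type":"number"}}}},"newtons":{"type":"number"}},"required":["increments"]}

```bash
mkdir -p pics; cat > h.py <<'E'
import numpy as np, cv2
from plant import r, optics
def cap(n):
    c=optics.capture(n); c['K']=np.array([[c['fx'],0,c['cx']],[0,c['fy'],c['cy']],[0,0,1.]]); c['R']=np.array(c['R']);c['t']=np.array(c['t']).ravel(); c['D']=np.array(c['distortion'],float); return c
def world(c,uv,z=None):
    """pixels -> world; on plane z or by depth"""
    uv=np.array(uv,float).reshape(-1,2)
    n=cv2.undistortPoints(uv[:,None],c['K'],c['D'])[:,0]
    d=np.c_[n,np.ones(len(n))]; o=-c['R'].T@c['t']; dw=d@c['R']
    if z is None: s=np.array([c['depth'][int(v),int(u)] for u,v in uv])
    else: s=(z-o[2])/dw[:,2]
    return o+dw*s[:,None]
def proj(c,X):
    return cv2.projectPoints(np.array(X,float).reshape(-1,1,3),cv2.Rodrigues(c['R'])[0],c['t'],c['K'],c['D'])[0][:,0]
E
python3 - <<'E'
from h import *
a=[]
for n in ("scene","side"):
    c=cap(n); cv2.imwrite(f'pics/{n}0.png',c['image']); print(n,-c['R'].T@c['t'],c['R'][2],c['fx'])
print(r.get_state())
E
```

```text
scene [1.08825122 0.22391909 1.03645881] [-0.48213951 -0.22408314 -0.84695232] 415.8705514957556
side [ 0.5214764  -1.08725451  1.18952378] [ 0.04450075  0.71868383 -0.69391155] 506.0938071914593
{'time_s': 0.1, 'joints': array([ 1.65069531e+01,  2.05858659e+01,  6.39553382e-01, -1.69862373e-02,
       -7.01360564e+01, -1.65071774e+01]), 'qd': array([ 0.01571802, -0.09354392,  0.1564272 ,  0.06236186, -0.04811396,
        0.12365407]), 'joint_torque': array([-1.42273191e-03, -5.84165347e+01,  2.93752134e+01,  7.01551259e+00,
        1.01412315e-02, -6.66964229e-05]), 'tcp_pos': array([ 6.74594348e-01, -2.73704295e-05,  2.44739286e-01]), 'eef_rot': array([ 1.79916488e+02, -8.09499486e-03, -9.00060016e+01]), 'contact_force': array([ 0.05006985, -0.36420052, -0.00717158]), 'moment': array([-0.02998299,  0.00248972, -0.00455065]), 'gripper_width': 0.08766167082385135}
```

View pics/scene0.png

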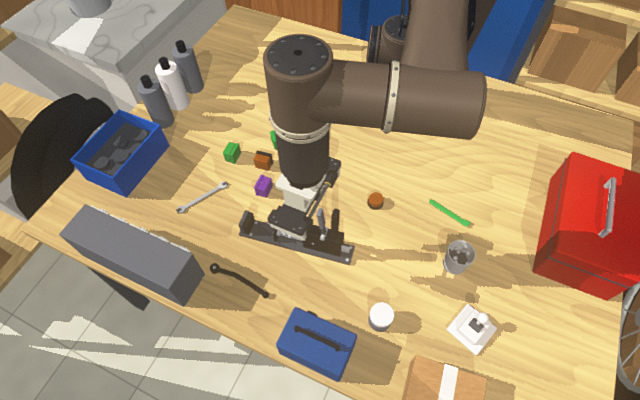

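View pics/side0.png

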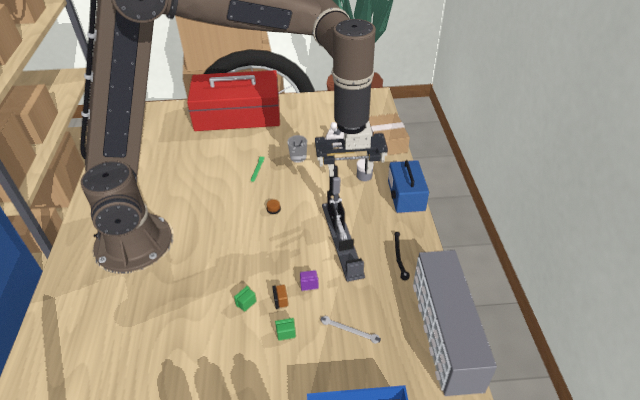

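Candidates: oblong amber lens at side (280,296) / scene (263,159). Look-alikes are green at side (245,297) and (285,328), purple at side (309,281), and the round amber lens at side (273,206). The clamp runs from the front jaw at side (355,268) to the handle near (335,190).

```bash
python3 - <<'E'
from h import *
c=cap("side"); s=cap("scene")
def crop(im,x0,x1,y0,y1,k): return cv2.resize(im[y0:y1,x0:x1],None,fx=k,fy=k,interpolation=cv2.INTER_CUBIC)
a=crop(c['image'],225,385,155,345,3); cv2.imwrite('pics/side1.png',a)
for n,q in(("side",c),("scene",s)):
    hsv=cv2.cvtColor(q['image'],cv2.COLOR_BGR2HSV)
    m=cv2.inRange(hsv,(5,170,60),(16,255,255))
    k,l,st,ce=cv2.connectedComponentsWithStats(m)
    for i in range(1,k):
        if 40<st[i,4]<900: 
            P=world(q,[ce[i]],0.03)[0]
            print(n,st[i],ce[i].round(1),P.round(3),world(q,[ce[i]])[0].round(3))
# dark clamp parts: bed corners etc. by depth height
def hmap(q):
    v,u=np.mgrid[0:400,0:640]; uv=np.c_[u.ravel(),v.ravel()]
    return world(q,uv).reshape(400,640,3)
H=hmap(c)
sel=(H[...,0]>.4)&(H[...,0]<.85)&(H[...,1]>-.3)&(H[...,1]<.2)
for lo,hi in((.008,.016),(.05,.07),(.09,.10),(.13,.2)):
    m=(sel&(H[...,2]>lo)&(H[...,2]<hi)&(c['depth']>0)).astype(np.uint8)
    k,l,st,ce=cv2.connectedComponentsWithStats(m)
    for i in range(1,k):
        if st[i,4]>25: P=H[l==i]; print(lo,st[i],P.mean(0).round(3),P.min(0).round(3),P.max(0).round(3), cv2.minAreaRect((P[:,:2]*1000).astype(np.float32)))
E
```

```text
side [267 200  13  12 118] [272.7 205.4] [0.442 0.089 0.03 ] [0.442 0.091 0.028]
side [277 285   9  13  90] [280.7 291.3] [ 0.459 -0.251  0.03 ] [ 0.46  -0.26   0.042]
side [279 299   8   8  56] [282.5 302.6] [ 0.463 -0.289  0.03 ] [ 0.463 -0.289  0.03 ]
scene [254 154  16  16 177] [261.2 160.9] [ 0.461 -0.264  0.03 ] [ 0.47  -0.257  0.044]
scene [547 183  12  18  59] [551.7 191.2] [0.202 0.562 0.03 ] [0.209 0.56  0.037]
scene [369 193  14  14 147] [375.4 198.9] [0.444 0.1   0.03 ] [0.441 0.099 0.025]
scene [550 230  18  31 188] [555.7 246.3] [0.382 0.599 0.03 ] [0.455 0.56  0.134]
scene [533 232  50  56 762] [554.7 268.8] [0.45  0.606 0.03 ] [0.471 0.594 0.062]
0.008 [322 203  43  78 483] [ 0.646 -0.091  0.013] [ 0.602 -0.216  0.008] [0.7   0.103 0.016] ((651.1717529296875, -53.387115478515625), (56.7266960144043, 323.498779296875), 8.108553886413574)
0.008 [269 207  12   7  30] [0.446 0.084 0.011] [0.428 0.074 0.008] [0.464 0.098 0.015] ((448.2939453125, 83.5408935546875), (39.39959716796875, 18.070615768432617), 18.051849365234375)
0.008 [344 222   8  17  49] [ 0.671 -0.031  0.013
[... 1754 characters left out ...]
.838 0.104 0.09 ] [0.85  0.151 0.099] ((843.4108276367188, 127.62774658203125), (47.492916107177734, 11.557109832763672), 88.42463684082031)
0.09 [395 181   7  13  33] [0.844 0.07  0.093] [0.838 0.038 0.09 ] [0.849 0.098 0.097] ((844.6389770507812, 68.39054870605469), (10.782752990722656, 59.79021453857422), 4.4226975440979)
0.09 [327 190  15  14  52] [0.63  0.037 0.096] [0.618 0.01  0.091] [0.657 0.075 0.1  ] ((634.919677734375, 44.93106460571289), (32.92761993408203, 65.53302764892578), 12.703198432922363)
0.13 [329 170  12  26 197] [0.637 0.026 0.169] [0.622 0.007 0.13 ] [0.652 0.058 0.199] ((637.213134765625, 32.88804244995117), (25.410802841186523, 53.41944885253906), 8.426478385925293)
```

View pics/side1.png

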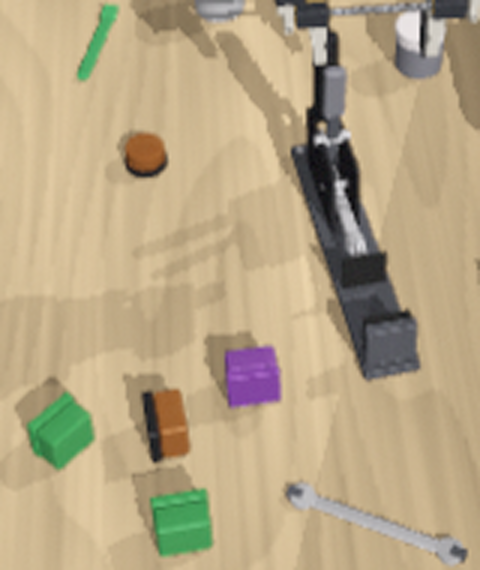

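The close crop shows the lens at crop (167,423): amber, with a dark plate on its left (-x). It has the purple block to its right and green blocks to its left and below. The clamp lies yawed about 98°, with its front jaw at the bottom (390,345) and the pad at (363,268). I'm moving above the lens.

>>> step_arm([
  {"tx": -18,"ty": -22,"tz": 3,"az": 8,"claw": 0.6},
  {"tx": -18,"ty": -22,"tz": 3,"az": 8,"claw": 0.6},
  {"tx": -18,"ty": -22,"tz": 3,"az": 8,"claw": 0.6},
  {"tx": -18,"ty": -22,"tz": 3,"az": 8,"claw": 0.6},
  {"tx": -18,"ty": -22,"tz": 3,"az": 8,"claw": 0.6},
  {"tx": -18,"ty": -22,"az": 8,"claw": 0.6},
  {"tx": -18,"ty": -22,"az": 8,"claw": 0.6},
  {"tx": -18,"ty": -22,"az": 8,"claw": 0.6},
  {"tx": -18,"ty": -22,"az": 8,"claw": 0.6},
  {"tx": -18,"ty": -22,"az": 8,"claw": 0.6},
  {"tx": -18,"ty": -22,"az": 8,"claw": 0.6},
  {"tx": -18,"ty": -22,"az": 8,"claw": 0.6},
])

```text
$.increments[0]: bad value
```

```bash
python3 - <<'E'
from h import *
s=r.get_state(); print({k:np.round(s[k],3) for k in('time_s','joints','tcp_pos','eef_rot','gripper_width')})
w=cap("wrist"); cv2.imwrite('pics/w1.png',w['image']); print(-w['R'].T@w['t'],w['R'][2],w['fx'])
c=cap("side"); cv2.imwrite('pics/side2.png',c['image'][150:300])
hsv=cv2.cvtColor(w['image'],cv2.COLOR_BGR2HSV)
m=cv2.inRange(hsv,(5,150,50),(18,255,255))
k,l,st,ce=cv2.connectedComponentsWithStats(m)
for i in range(1,k):
    if st[i,4]>150: print(st[i],ce[i])
E
```

```text
{'time_s': np.float64(0.2), 'joints': array([ 1.6507e+01,  2.0576e+01,  6.5500e-01, -1.0000e-02, -7.0134e+01,
       -1.6507e+01]), 'tcp_pos': array([ 0.675, -0.   ,  0.245]), 'eef_rot': array([ 1.79944e+02, -6.00000e-03, -9.00030e+01]), 'gripper_width': np.float64(0.088)}
[ 0.67472665 -0.08255264  0.38492534] [-2.46829695e-04  3.05897398e-01 -9.52064452e-01] 285.8002547003028
[  79    0   55  211 2990] [105.30802676 100.45284281]
[471 227  35  20 520] [487.58269231 237.76538462]
```

View pics/w1.png

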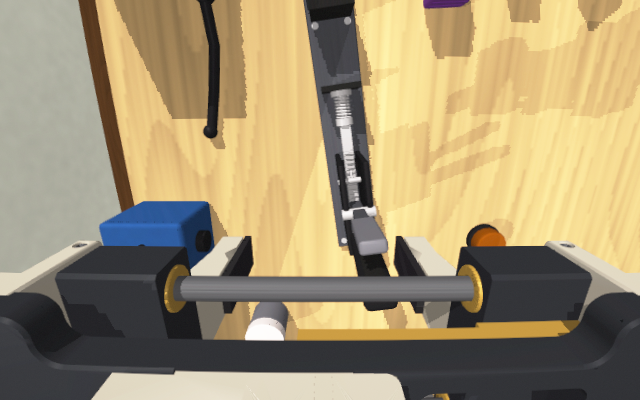

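Picture 4 (wrist) shows the clamp from the front, with the pad at about (342,88), the trigger and handle at (372,260), and the brake lever at (210,60). The move was refused, probably because the rows left out keys, so I'm resending it with every key filled in.

>>> step_arm([
  {"tx": -18,"ty": -22,"tz": 3,"ax": 0,"ay": 0,"az": 8,"claw": 0.6},
  {"tx": -18,"ty": -22,"tz": 3,"ax": 0,"ay": 0,"az": 8,"claw": 0.6},
  {"tx": -18,"ty": -22,"tz": 3,"ax": 0,"ay": 0,"az": 8,"claw": 0.6},
  {"tx": -18,"ty": -22,"tz": 3,"ax": 0,"ay": 0,"az": 8,"claw": 0.6},
  {"tx": -18,"ty": -22,"tz": 3,"ax": 0,"ay": 0,"az": 8,"claw": 0.6},
  {"tx": -18,"ty": -22,"tz": 0,"ax": 0,"ay": 0,"az": 8,"claw": 0.6},
  {"tx": -18,"ty": -22,"tz": 0,"ax": 0,"ay": 0,"az": 8,"claw": 0.6},
  {"tx": -18,"ty": -22,"tz": 0,"ax": 0,"ay": 0,"az": 8,"claw": 0.6},
  {"tx": -18,"ty": -22,"tz": 0,"ax": 0,"ay": 0,"az": 8,"claw": 0.6},
  {"tx": -18,"ty": -22,"tz": 0,"ax": 0,"ay": 0,"az": 8,"claw": 0.6},
  {"tx": -18,"ty": -22,"tz": 0,"ax": 0,"ay": 0,"az": 8,"claw": 0.6},
  {"tx": -18,"ty": -22,"tz": 0,"ax": 0,"ay": 0,"az": 8,"claw": 0.6},
])

```text
time_s: 1.5
tcp_pos: [0.4581, -0.2648, 0.2607]
eef_rot: [180.0, -0.0, 6.3]
contact_force: [0.5, -0.7, 0.4]
gripper_width: 0.0702
```

```bash
python3 - <<'E'
from h import *
w=cap("wrist"); cv2.imwrite('pics/w2.png',w['image'])
c=cap("side"); s=cap("scene")
v,u=np.mgrid[0:400,0:640]; uv=np.c_[u.ravel(),v.ravel()]
H=world(w,uv).reshape(400,640,3)
for lo,hi in((.041,.052),):
    m=((H[...,2]>lo)&(H[...,2]<hi)&(w['depth']>0)).astype(np.uint8)
    k,l,st,ce=cv2.connectedComponentsWithStats(m)
    for i in range(1,k):
        if st[i,4]>150: P=H[l==i]; print('w',st[i],P.mean(0).round(3),cv2.minAreaRect((P[:,:2]*1000).astype(np.float32)), w['image'][l==i].mean(0).round())
# clamp: side + scene, tops
for n,q in(("side",c),("scene",s)):
    H=world(q,uv).reshape(400,640,3)
    x,y,z=np.moveaxis(H,2,0)
    base=(x>.56)&(x<.72)&(y>-.24)&(y<.14)&(q['depth']>0)
    for nm,lo,hi,ylo,yhi in(('bed',.009,.016,-.24,.14),('jawtop',.058,.068,-.23,-.14),('padtop',.051,.059,-.13,-.05),('hous',.09,.101,-.07,.1),('handle',.2,.218,-.05,.14),('trig',.185,.199,-.05,.14)):
        m=base&(z>lo)&(z<hi)&(y>ylo)&(y<yhi); P=H[m]
        if len(P)>8: print(n,nm,len(P),P.mean(0).round(3),P.min(0).round(3),P.max(0).round(3),np.round(cv2.minAreaRect((P[:,:2]*1000).astype(np.float32))[0],1),cv2.minAreaRect((P[:,:2]*1000).astype(np.float32))[1:])
cv2.imwrite('pics/clamp3.png',np.hstack([cv2.resize(c['image'][150:290,300:390],None,fx=4,fy=4,interpolation=2),cv2.resize(s['image'][170:270,230:360],None,fx=3.3,fy=5.6,interpolation=2)[:560]]))
E
```

```text
w [ 42   0  91  15 342] [0.622 0.015 0.047] ((621.180419921875, 19.071395874023438), (5.619854927062988, 102.94719696044922), 10.754204750061035) [20. 19. 20.]
w [ 567    0   63  166 1313] [ 0.611 -0.579  0.047] ((606.189208984375, -579.4130859375), (191.9832763671875, 5.091619491577148), 0.0619354210793972) [91. 44. 17.]
w [ 275   88   31   43 1239] [ 0.536 -0.216  0.046] ((535.6666259765625, -215.18707275390625), (48.30997848510742, 35.866275787353516), 3.7074360847473145) [171.  66. 141.]
w [ 388  160   31   39 1029] [ 0.466 -0.365  0.046] ((465.26751708984375, -366.4530029296875), (49.451663970947266, 36.52610778808594), 4.689276695251465) [ 68. 160.  46.]
w [ 303  166   39   28 1034] [ 0.454 -0.263  0.046] ((453.6007385253906, -263.1156311035156), (35.236976623535156, 49.11586380004883), 6.366184234619141) [ 25.  74. 130.]
w [574 203  41  46 352] [ 0.438 -0.632  0.046] ((435.48260498046875, -641.0684204101562), (34.37406539916992, 68.8187484741211), 73.14287567138672) [68. 66. 67.]
w [294 227  40  39 840] [ 0.359 -0.262  0.045] ((358.5328063964844, -262.7465515136719), (49.64868
[... 1223 characters left out ...]
0.179  0.065] [ 668.4 -192.5] ((48.94723892211914, 24.02259063720703), 6.988225936889648)
scene padtop 34 [ 0.657 -0.106  0.054] [ 0.634 -0.114  0.051] [ 0.677 -0.1    0.057] [ 655.9 -106.8] ((43.8195915222168, 6.70562219619751), 13.058028221130371)
scene hous 242 [0.64  0.028 0.095] [ 0.616 -0.031  0.09 ] [0.661 0.074 0.101] [637.3  21.6] ((36.58933639526367, 103.40950012207031), 6.63720178604126)
scene handle 71 [0.636 0.051 0.208] [0.622 0.043 0.201] [0.647 0.059 0.214] [634.6  50.3] ((25.2332763671875, 15.421707153320312), 7.817811489105225)
scene trig 77 [0.641 0.025 0.194] [0.628 0.006 0.185] [0.65  0.059 0.199] [640.2  32.6] ((53.696502685546875, 22.23967742919922), 86.66889953613281)
```

View pics/w2.png

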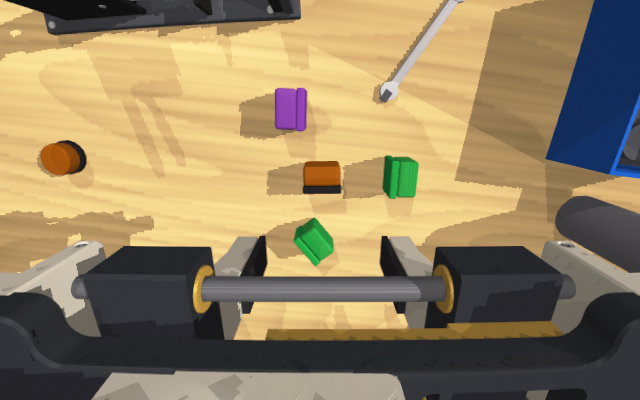

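View pics/clamp3.png

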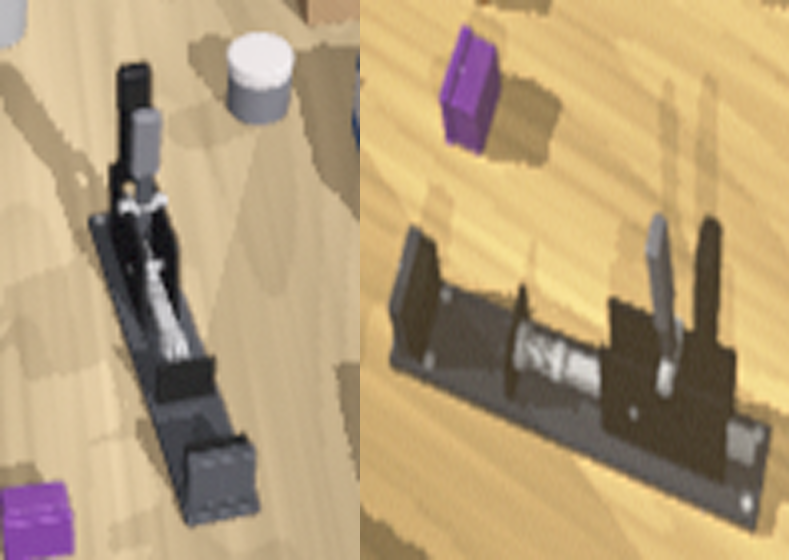

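Picture 5 (wrist) shows the lens at (322,177), already square to the jaws: 96.4° against 96.3°. Its top centre is (453.6, -263.1) at z 46 mm, and the measured size of 35×49 mm agrees with the description. Picture 6 shows the clamp free of clutter; its origin works out at about (648.6, -45.5) with its x axis at 98.2°. I'm descending and grasping.

>>> step_arm([
  {"tx": -4.5,"ty": 1.7,"tz": -25,"ax": 0,"ay": 0,"az": 0,"claw": 0.6},
  {"tx": 0,"ty": 0,"tz": -40,"ax": 0,"ay": 0,"az": 0,"claw": 0.6},
  {"tx": 0,"ty": 0,"tz": -40,"ax": 0,"ay": 0,"az": 0,"claw": 0.6},
  {"tx": 0,"ty": 0,"tz": -40,"ax": 0,"ay": 0,"az": 0,"claw": 0.6},
  {"tx": 0,"ty": 0,"tz": -40,"ax": 0,"ay": 0,"az": 0,"claw": 0.6},
  {"tx": 0,"ty": 0,"tz": -25,"ax": 0,"ay": 0,"az": 0,"claw": 0.6},
  {"tx": 0,"ty": 0,"tz": -15,"ax": 0,"ay": 0,"az": 0,"claw": 0.6},
  {"tx": 0,"ty": 0,"tz": -7,"ax": 0,"ay": 0,"az": 0,"claw": 0.6},
  {"tx": 0,"ty": 0,"tz": 0,"ax": 0,"ay": 0,"az": 0,"claw": 0.3},
  {"tx": 0,"ty": 0,"tz": 0,"ax": 0,"ay": 0,"az": 0,"claw": -0.2},
  {"tx": 0,"ty": 0,"tz": 0,"ax": 0,"ay": 0,"az": 0,"claw": -0.2},
  {"tx": 0,"ty": 0,"tz": 0,"ax": 0,"ay": 0,"az": 0,"claw": -0.2},
], newtons=20)

```text
time_s: 2.85
tcp_pos: [0.4553, -0.2624, 0.0296]
eef_rot: [180.0, -0.1, 6.0]
contact_force: [-0.2, 1.5, 3.2]
gripper_width: 0.0502
```

Gripped at 50.2 mm, so I'm lifting, turning and carrying the lens to the clamp.

>>> step_arm([
  {"tx": 0,"ty": 0,"tz": 20,"ax": 0,"ay": 0,"az": 0,"claw": -0.2},
  {"tx": 0,"ty": 0,"tz": 40,"ax": 0,"ay": 0,"az": 0,"claw": -0.2},
  {"tx": 0,"ty": 0,"tz": 30,"ax": 0,"ay": 0,"az": -8,"claw": -0.2},
  {"tx": 20,"ty": 10,"tz": 20,"ax": 0,"ay": 0,"az": -8,"claw": -0.2},
  {"tx": 25,"ty": 12,"tz": 0,"ax": 0,"ay": 0,"az": -8,"claw": -0.2},
  {"tx": 25,"ty": 12,"tz": 0,"ax": 0,"ay": 0,"az": -8,"claw": -0.2},
  {"tx": 25,"ty": 12,"tz": 0,"ax": 0,"ay": 0,"az": -8,"claw": -0.2},
  {"tx": 25,"ty": 12,"tz": 0,"ax": 0,"ay": 0,"az": -8,"claw": -0.2},
  {"tx": 25,"ty": 12,"tz": 0,"ax": 0,"ay": 0,"az": -8,"claw": -0.2},
  {"tx": 25,"ty": 12,"tz": 0,"ax": 0,"ay": 0,"az": -8,"claw": -0.2},
  {"tx": 20,"ty": 10,"tz": 0,"ax": 0,"ay": 0,"az": -8,"claw": -0.2},
  {"tx": 15,"ty": 8,"tz": 0,"ax": 0,"ay": 0,"az": -8,"claw": -0.2},
])

```text
time_s: 4.05
tcp_pos: [0.6605, -0.1616, 0.1387]
eef_rot: [-180.0, 0.0, -74.3]
contact_force: [-0.1, 0.9, -0.8]
gripper_width: 0.0501
```

>>> step_arm([
  {"tx": 5,"ty": 4,"tz": 0,"ax": 0,"ay": 0,"az": -8,"claw": -0.2},
  {"tx": 0,"ty": 0,"tz": 0,"ax": 0,"ay": 0,"az": 0,"claw": -0.2},
])

```text
time_s: 4.25
tcp_pos: [0.6649, -0.1577, 0.1384]
eef_rot: [180.0, 0.0, -82.1]
contact_force: [0.1, -0.5, -2.3]
gripper_width: 0.0498
```

```bash
python3 - <<'E'
from h import *
st=r.get_state(); T=st['tcp_pos']; print(T.round(4),st['eef_rot'].round(2),st['gripper_width'])
w=cap("wrist"); c=cap("side"); s=cap("scene")
v,u=np.mgrid[0:400,0:640]; uv=np.c_[u.ravel(),v.ravel()]
o=np.array([.6486,-.0455]); U=np.array([-.1426,.9898]); V=np.array([-.9898,-.1426])
for n,q in(("wrist",w),("side",c),("scene",s)):
    H=world(q,uv).reshape(400,640,3); ok=q['depth']>0
    X=(H[...,:2]-o)@U; Y=(H[...,:2]-o)@V; Z=H[...,2]
    for nm,m in(("lenstop",ok&(abs(Z-T[2]-.018)<.006)&(abs(X+.115)<.04)&(abs(Y)<.03)),
        ("jawtop",ok&(abs(Z-.062)<.004)&(X>-.18)&(X<-.13)&(abs(Y)<.03)),
        ("padtop",ok&(abs(Z-.055)<.004)&(X>-.09)&(X<-.04)&(abs(Y)<.03))):
        if m.sum()>8:
            print(n,nm,m.sum(),'X',np.percentile(X[m],[1,50,99]).round(4),'Y',np.percentile(Y[m],[1,50,99]).round(4),np.median(Z[m]).round(4))
cv2.imwrite('pics/w3.png',w['image'])
E
```

```text
[ 0.6649 -0.1577  0.1384] [ 1.800e+02  1.000e-02 -8.209e+01] 0.04984898552935292
wrist lenstop 3986 X [-0.1282 -0.1201 -0.0932] Y [-0.0288 -0.0002  0.0285] 0.1546
wrist jawtop 1896 X [-0.1605 -0.1501 -0.1367] Y [-0.0215  0.0022  0.0259] 0.0611
side lenstop 128 X [-0.1316 -0.1191 -0.0935] Y [-0.0278 -0.0039  0.0279] 0.1551
side jawtop 111 X [-0.1632 -0.152  -0.1356] Y [-0.0246 -0.0015  0.023 ] 0.0617
scene lenstop 34 X [-0.111  -0.1063 -0.0927] Y [0.0026 0.0154 0.0274] 0.1537
scene padtop 35 X [-0.0664 -0.0613 -0.0573] Y [-0.0206  0.0027  0.0226] 0.0539
```

View pics/w3.png

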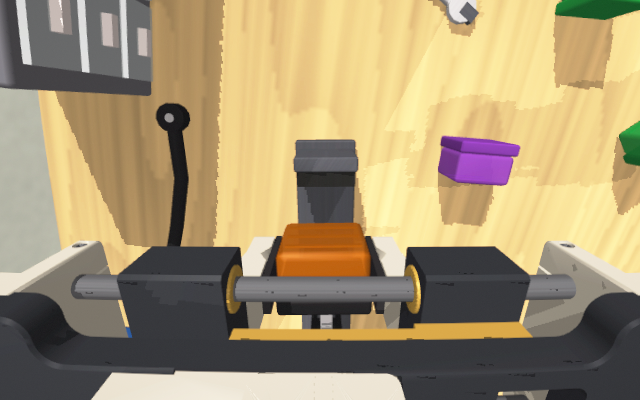

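Picture 7 (wrist) shows the lens in hand at (323,255), centred over the bed with its amber side towards the jaw at (326,160). TCP is at clamp X −113 mm, Y 0. I'm lowering it.

>>> step_arm([
  {"tx": 0,"ty": 0,"tz": -25,"ax": 0,"ay": 0,"az": 0,"claw": -0.2},
  {"tx": 0,"ty": 0,"tz": -30,"ax": 0,"ay": 0,"az": 0,"claw": -0.2},
  {"tx": 0,"ty": 0,"tz": -20,"ax": 0,"ay": 0,"az": 0,"claw": -0.2},
  {"tx": 0,"ty": 0,"tz": -12,"ax": 0,"ay": 0,"az": 0,"claw": -0.2},
  {"tx": 0,"ty": 0,"tz": -6,"ax": 0,"ay": 0,"az": 0,"claw": -0.2},
  {"tx": 0,"ty": 0,"tz": -2,"ax": 0,"ay": 0,"az": 0,"claw": -0.2},
  {"tx": 0,"ty": 0,"tz": 0,"ax": 0,"ay": 0,"az": 0,"claw": -0.2},
])

```text
time_s: 5.1
tcp_pos: [0.6649, -0.1584, 0.0443]
eef_rot: [-179.9, -0.0, -82.0]
contact_force: [-0.4, -0.4, -1.3]
gripper_width: 0.0497
```

>>> step_arm([
  {"tx": 0,"ty": 0,"tz": -1.5,"ax": 0,"ay": 0,"az": 0,"claw": -0.2},
  {"tx": 0,"ty": 0,"tz": -1,"ax": 0,"ay": 0,"az": 0,"claw": -0.2},
  {"tx": 0,"ty": 0,"tz": 0,"ax": 0,"ay": 0,"az": 0,"claw": -0.2},
])

```text
time_s: 5.4
tcp_pos: [0.6649, -0.1583, 0.0417]
eef_rot: [-179.9, -0.0, -82.0]
contact_force: [-0.1, 0.2, 0.6]
gripper_width: 0.05
```

>>> step_arm([
  {"tx": 0,"ty": 0,"tz": 0,"ax": 0,"ay": 0,"az": 0,"claw": 0.25},
  {"tx": 0,"ty": 0,"tz": 0,"ax": 0,"ay": 0,"az": 0,"claw": 0.5},
  {"tx": 0,"ty": 0,"tz": 0,"ax": 0,"ay": 0,"az": 0,"claw": 0.5},
  {"tx": 0,"ty": 0,"tz": 10,"ax": 0,"ay": 0,"az": 0,"claw": 0.5},
  {"tx": 0,"ty": 0,"tz": 30,"ax": 0,"ay": 0,"az": 0,"claw": 0.5},
  {"tx": 0,"ty": 0,"tz": 40,"ax": 0,"ay": 0,"az": 0,"claw": 1},
  {"tx": 0,"ty": 0,"tz": 40,"ax": 0,"ay": 0,"az": 0,"claw": 1},
  {"tx": 0,"ty": 0,"tz": 40,"ax": 0,"ay": 0,"az": 8,"claw": 1},
  {"tx": 0,"ty": 0,"tz": 40,"ax": 0,"ay": 0,"az": 8,"claw": 1},
  {"tx": 0,"ty": 0,"tz": 20,"ax": 0,"ay": 0,"az": 8,"claw": 1},
  {"tx": -3,"ty": 20,"tz": 0,"ax": 0,"ay": 0,"az": 8,"claw": 1},
  {"tx": -3,"ty": 25,"tz": 0,"ax": 0,"ay": 0,"az": 8,"claw": 1},
])

```text
time_s: 6.6
tcp_pos: [0.6585, -0.1137, 0.263]
eef_rot: [-179.9, -0.1, -41.8]
contact_force: [1.5, -0.1, -0.1]
gripper_width: 0.0875
```

>>> step_arm([
  {"tx": -4,"ty": 25,"tz": 0,"ax": 0,"ay": 0,"az": 8,"claw": 1},
  {"tx": -4,"ty": 25,"tz": 0,"ax": 0,"ay": 0,"az": 8,"claw": 1},
  {"tx": -4,"ty": 25,"tz": 0,"ax": 0,"ay": 0,"az": 8,"claw": 1},
  {"tx": -4,"ty": 25,"tz": 0,"ax": 0,"ay": 0,"az": 8,"claw": 1},
  {"tx": -4,"ty": 25,"tz": 0,"ax": 0,"ay": 0,"az": 8,"claw": 1},
  {"tx": -3,"ty": 20,"tz": 0,"ax": 0,"ay": 0,"az": 8,"claw": 1},
  {"tx": 0,"ty": 11,"tz": 0,"ax": 0,"ay": 0,"az": 2.2,"claw": 1},
  {"tx": 0,"ty": 0,"tz": 0,"ax": 0,"ay": 0,"az": 0,"claw": 1},
])

```text
time_s: 7.4
tcp_pos: [0.6355, 0.0438, 0.2617]
eef_rot: [-180.0, -0.0, 8.2]
contact_force: [0.7, -0.8, 0.5]
gripper_width: 0.0875
```

```bash
cat > look.py <<'E'
from h import *
import sys
st=r.get_state(); T=st['tcp_pos']
o=np.array([.6486,-.0455]); U=np.array([-.1426,.9898]); V=np.array([-.9898,-.1426])
print(st['time_s'],'TCP',T.round(4),'clamp X,Y',((T[:2]-o)@U).round(4),((T[:2]-o)@V).round(4),st['eef_rot'].round(1),'w',round(st['gripper_width'],4),'F',st['contact_force'].round(1))
v,u=np.mgrid[0:400,0:640]; uv=np.c_[u.ravel(),v.ravel()]
P={n:cap(n) for n in sys.argv[2:]}
for n,q in P.items():
    H=world(q,uv).reshape(400,640,3); ok=q['depth']>0
    X=(H[...,:2]-o)@U; Y=(H[...,:2]-o)@V; Z=H[...,2]
    for nm,z,dz,a,b in(("lenstop",.058,.004,-.135,-.075),("jawtop",.062,.004,-.18,-.13),("padtop",.055,.004,-.105,-.04),("handtop",.209,.004,.07,.12),("trigtop",.196,.004,.03,.085)):
        m=ok&(abs(Z-z)<dz)&(X>a)&(X<b)&(abs(Y)<.03)
        if m.sum()>8: print(n,nm,m.sum(),'X',np.percentile(X[m],[2,50,98]).round(4),'Y',np.percentile(Y[m],[2,50,98]).round(4))
if 'side' in P: cv2.imwrite(f'pics/{sys.argv[1]}s.png',cv2.resize(P['side']['image'][200:285,310:380],None,fx=7,fy=7,interpolation=2))
if 'scene' in P: cv2.imwrite(f'pics/{sys.argv[1]}c.png',cv2.resize(P['scene']['image'][195:275,230:350],None,fx=6,fy=6,interpolation=2))
E
python3 look.py a side scene
```

```text
7.4 TCP [0.6355 0.0438 0.2617] clamp X,Y 0.0903 0.0002 [-180.    -0.     8.2] w 0.0875 F [ 0.7 -0.8  0.5]
side lenstop 152 X [-0.1301 -0.1129 -0.0924] Y [-0.0255 -0.0032  0.0197]
side jawtop 117 X [-0.1619 -0.1511 -0.1359] Y [-0.0241 -0.0011  0.021 ]
side padtop 74 X [-0.1042 -0.0652 -0.0552] Y [-0.0234  0.0018  0.021 ]
side handtop 19 X [0.0888 0.0954 0.107 ] Y [-0.0028  0.0062  0.0119]
side trigtop 31 X [0.0533 0.0576 0.0667] Y [-0.0112 -0.0013  0.009 ]
scene lenstop 185 X [-0.1276 -0.11   -0.0936] Y [-0.0243 -0.001   0.022 ]
scene jawtop 104 X [-0.1602 -0.1515 -0.1367] Y [-0.023  -0.      0.0235]
scene padtop 108 X [-0.1043 -0.0942 -0.0576] Y [-0.0245 -0.0005  0.0214]
scene handtop 62 X [0.09   0.097  0.1038] Y [-0.0117  0.0002  0.0118]
scene trigtop 41 X [0.0527 0.0588 0.0642] Y [-0.0091  0.0014  0.0109]
```

View pics/ac.png

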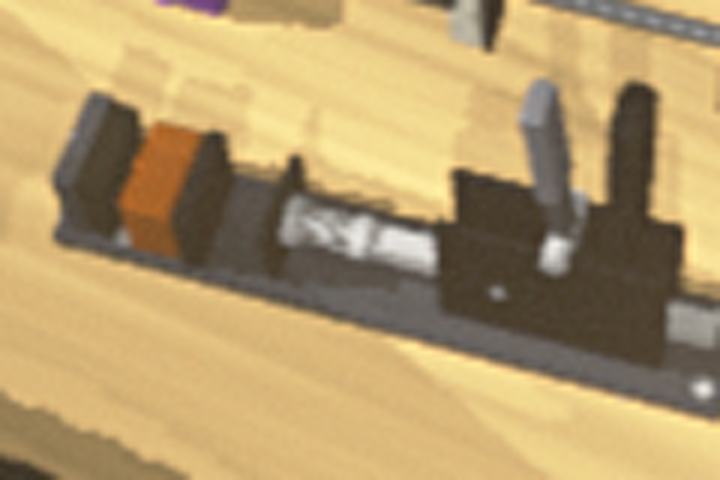

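Picture 8 (scene crop) shows the lens upright on the bed at (170,190), square, with its dark plate towards the pad (285,215). The trigger is at (545,150) and the handle at (635,150). Measured clamp coordinates agree (handle X 97, trigger 58, jaw face about −138, pad about −68), so I expect 5 to 7 pumps. I'm descending onto the trigger and making the first squeeze.

>>> step_arm([
  {"tx": 0,"ty": -1.3,"tz": -20,"ax": 0,"ay": 0,"az": 0,"claw": 1},
  {"tx": 0,"ty": 0,"tz": -30,"ax": 0,"ay": 0,"az": 0,"claw": 1},
  {"tx": 0,"ty": 0,"tz": -25,"ax": 0,"ay": 0,"az": 0,"claw": 1},
  {"tx": 0,"ty": 0,"tz": -10,"ax": 0,"ay": 0,"az": 0,"claw": 1},
  {"tx": 0,"ty": 0,"tz": 0,"ax": 0,"ay": 0,"az": 0,"claw": 1},
  {"tx": 0,"ty": 0,"tz": 0,"ax": 0,"ay": 0,"az": 0,"claw": -0.4},
  {"tx": 0,"ty": 0,"tz": 0,"ax": 0,"ay": 0,"az": 0,"claw": -0.4},
  {"tx": 0,"ty": 0,"tz": 0,"ax": 0,"ay": 0,"az": 0,"claw": -0.4},
  {"tx": 0,"ty": 0,"tz": 0,"ax": 0,"ay": 0,"az": 0,"claw": -0.4},
  {"tx": 0,"ty": 0,"tz": 0,"ax": 0,"ay": 0,"az": 0,"claw": -0.4},
], newtons=30)

```text
time_s: 8.5
tcp_pos: [0.6363, 0.0402, 0.1777]
eef_rot: [179.9, -0.1, 8.2]
contact_force: [1.0, -7.2, 6.0]
gripper_width: 0.0532
```

```bash
python3 look.py b side scene
```

```text
8.5 TCP [0.6363 0.0402 0.1777] clamp X,Y 0.0866 -0.0 [ 1.799e+02 -1.000e-01  8.200e+00] w 0.0532 F [ 1.  -7.2  6. ]
side lenstop 155 X [-0.1298 -0.1117 -0.093 ] Y [-0.0259 -0.003   0.0205]
side jawtop 111 X [-0.1612 -0.1502 -0.1362] Y [-0.025  -0.0012  0.0211]
side padtop 74 X [-0.1037 -0.0684 -0.0573] Y [-0.0229 -0.0026  0.0208]
side handtop 11 X [0.1009 0.1163 0.1192] Y [-0.0148 -0.008  -0.002 ]
scene lenstop 173 X [-0.1271 -0.1106 -0.0933] Y [-0.0241 -0.0013  0.0217]
scene jawtop 101 X [-0.1603 -0.1509 -0.1369] Y [-0.0222  0.0002  0.0237]
scene padtop 105 X [-0.1048 -0.0949 -0.06  ] Y [-0.0251 -0.0027  0.0218]
scene handtop 20 X [0.0903 0.0977 0.1042] Y [-0.0075 -0.0034  0.001 ]
scene trigtop 24 X [0.0526 0.0633 0.0706] Y [-0.0118  0.0004  0.0066]
```

>>> step_arm([
  {"tx": 0,"ty": 0,"tz": 0,"ax": 0,"ay": 0,"az": 0,"claw": -0.4},
  {"tx": 0,"ty": 0,"tz": 0,"ax": 0,"ay": 0,"az": 0,"claw": -0.4},
  {"tx": 0,"ty": 0,"tz": 0,"ax": 0,"ay": 0,"az": 0,"claw": -0.4},
  {"tx": 0,"ty": 0,"tz": 0,"ax": 0,"ay": 0,"az": 0,"claw": -0.4},
])

```text
time_s: 9.0
tcp_pos: [0.6358, 0.0436, 0.178]
eef_rot: [-179.9, -0.2, 8.3]
contact_force: [-5.5, 10.4, 9.4]
gripper_width: 0.0331
```

```bash
python3 look.py b side scene|grep -v -e jaw -e lens
```

```text
9.0 TCP [0.6358 0.0436 0.178 ] clamp X,Y 0.0901 -0.0001 [-179.9   -0.2    8.3] w 0.0331 F [-5.5 10.4  9.4]
side padtop 62 X [-0.1041 -0.0754 -0.0666] Y [-0.0265 -0.0012  0.0198]
scene padtop 100 X [-0.1045 -0.0949 -0.0673] Y [-0.0243 -0.0005  0.0227]
scene handtop 19 X [0.0895 0.0961 0.103 ] Y [-0.0069 -0.0037  0.0002]
scene trigtop 22 X [0.0638 0.0783 0.0843] Y [-0.0125  0.0015  0.0078]
```

>>> step_arm([
  {"tx": 0,"ty": 0,"tz": 0,"ax": 0,"ay": 0,"az": 0,"claw": 0.7},
  {"tx": 0,"ty": 0,"tz": 0,"ax": 0,"ay": 0,"az": 0,"claw": 0.7},
  {"tx": 0,"ty": 0,"tz": 0,"ax": 0,"ay": 0,"az": 0,"claw": 0.7},
  {"tx": 0,"ty": 0,"tz": 0,"ax": 0,"ay": 0,"az": 0,"claw": 0.7},
  {"tx": 0,"ty": 0,"tz": 0,"ax": 0,"ay": 0,"az": 0,"claw": 0.7},
])

```text
time_s: 9.6
tcp_pos: [0.6353, 0.0412, 0.1758]
eef_rot: [-180.0, 0.0, 8.2]
contact_force: [-0.0, -0.5, 0.2]
gripper_width: 0.0677
```

```bash
python3 look.py b side scene|grep -v -e jaw -e lens
```

```text
9.6 TCP [0.6353 0.0412 0.1758] clamp X,Y 0.0877 0.0008 [-180.     0.     8.2] w 0.0677 F [-0.  -0.5  0.2]
side padtop 74 X [-0.1038 -0.073  -0.0544] Y [-0.0263 -0.0013  0.0204]
side handtop 10 X [0.0957 0.1015 0.1068] Y [-0.0121 -0.0035  0.0116]
scene padtop 105 X [-0.1048 -0.0956 -0.0667] Y [-0.0253 -0.0016  0.0223]
scene handtop 20 X [0.0894 0.0972 0.103 ] Y [-0.0082 -0.0039  0.0006]
scene trigtop 22 X [0.0429 0.0565 0.0642] Y [-0.0114  0.0024  0.0069]
```

>>> step_arm([
  {"tx": 0,"ty": 0,"tz": 0,"ax": 0,"ay": 0,"az": 0,"claw": -0.4},
  {"tx": 0,"ty": 0,"tz": 0,"ax": 0,"ay": 0,"az": 0,"claw": -0.4},
  {"tx": 0,"ty": 0,"tz": 0,"ax": 0,"ay": 0,"az": 0,"claw": -0.4},
  {"tx": 0,"ty": 0,"tz": 0,"ax": 0,"ay": 0,"az": 0,"claw": -0.4},
  {"tx": 0,"ty": 0,"tz": 0,"ax": 0,"ay": 0,"az": 0,"claw": -0.4},
  {"tx": 0,"ty": 0,"tz": 0,"ax": 0,"ay": 0,"az": 0,"claw": -0.4},
  {"tx": 0,"ty": 0,"tz": 0,"ax": 0,"ay": 0,"az": 0,"claw": -0.4},
  {"tx": 0,"ty": 0,"tz": 0,"ax": 0,"ay": 0,"az": 0,"claw": -0.4},
])

```text
time_s: 10.5
tcp_pos: [0.6353, 0.0435, 0.1768]
eef_rot: [-179.9, -0.1, 8.3]
contact_force: [-5.6, 10.5, 6.3]
gripper_width: 0.0336
```

```bash
python3 look.py b side scene|grep -v -e jaw -e lens
```

```text
10.5 TCP [0.6353 0.0435 0.1768] clamp X,Y 0.09 0.0005 [-1.799e+02 -1.000e-01  8.300e+00] w 0.0336 F [-5.6 10.5  6.3]
side padtop 66 X [-0.1035 -0.0798 -0.0707] Y [-0.025  -0.0029  0.019 ]
scene padtop 101 X [-0.1045 -0.0948 -0.0725] Y [-0.0247 -0.0004  0.0215]
scene handtop 19 X [0.0893 0.0963 0.103 ] Y [-0.0068 -0.0037  0.0005]
scene trigtop 19 X [0.0644 0.079  0.0843] Y [-0.0116  0.0012  0.0068]
```

>>> step_arm([
  {"tx": 0,"ty": 0,"tz": 0,"ax": 0,"ay": 0,"az": 0,"claw": 0.7},
  {"tx": 0,"ty": 0,"tz": 0,"ax": 0,"ay": 0,"az": 0,"claw": 0.7},
  {"tx": 0,"ty": 0,"tz": 0,"ax": 0,"ay": 0,"az": 0,"claw": 0.7},
  {"tx": 0,"ty": 0,"tz": 0,"ax": 0,"ay": 0,"az": 0,"claw": 0.7},
  {"tx": 0,"ty": 0,"tz": 0,"ax": 0,"ay": 0,"az": 0,"claw": -0.4},
  {"tx": 0,"ty": 0,"tz": 0,"ax": 0,"ay": 0,"az": 0,"claw": -0.4},
  {"tx": 0,"ty": 0,"tz": 0,"ax": 0,"ay": 0,"az": 0,"claw": -0.4},
  {"tx": 0,"ty": 0,"tz": 0,"ax": 0,"ay": 0,"az": 0,"claw": -0.4},
  {"tx": 0,"ty": 0,"tz": 0,"ax": 0,"ay": 0,"az": 0,"claw": -0.4},
  {"tx": 0,"ty": 0,"tz": 0,"ax": 0,"ay": 0,"az": 0,"claw": -0.4},
  {"tx": 0,"ty": 0,"tz": 0,"ax": 0,"ay": 0,"az": 0,"claw": -0.4},
  {"tx": 0,"ty": 0,"tz": 0,"ax": 0,"ay": 0,"az": 0,"claw": -0.4},
])

```text
time_s: 11.8
tcp_pos: [0.635, 0.0435, 0.1763]
eef_rot: [-179.9, -0.0, 8.3]
contact_force: [-4.3, 8.8, 4.2]
gripper_width: 0.0328
```

>>> step_arm([
  {"tx": 0,"ty": 0,"tz": 0,"ax": 0,"ay": 0,"az": 0,"claw": 0.7},
  {"tx": 0,"ty": 0,"tz": 0,"ax": 0,"ay": 0,"az": 0,"claw": 0.7},
  {"tx": 0,"ty": 0,"tz": 0,"ax": 0,"ay": 0,"az": 0,"claw": 0.7},
  {"tx": 0,"ty": 0,"tz": 0,"ax": 0,"ay": 0,"az": 0,"claw": 0.7},
  {"tx": 0,"ty": 0,"tz": 0,"ax": 0,"ay": 0,"az": 0,"claw": -0.4},
  {"tx": 0,"ty": 0,"tz": 0,"ax": 0,"ay": 0,"az": 0,"claw": -0.4},
  {"tx": 0,"ty": 0,"tz": 0,"ax": 0,"ay": 0,"az": 0,"claw": -0.4},
  {"tx": 0,"ty": 0,"tz": 0,"ax": 0,"ay": 0,"az": 0,"claw": -0.4},
  {"tx": 0,"ty": 0,"tz": 0,"ax": 0,"ay": 0,"az": 0,"claw": -0.4},
  {"tx": 0,"ty": 0,"tz": 0,"ax": 0,"ay": 0,"az": 0,"claw": -0.4},
  {"tx": 0,"ty": 0,"tz": 0,"ax": 0,"ay": 0,"az": 0,"claw": -0.4},
  {"tx": 0,"ty": 0,"tz": 0,"ax": 0,"ay": 0,"az": 0,"claw": -0.4},
])

```text
time_s: 13.0
tcp_pos: [0.6352, 0.0434, 0.1765]
eef_rot: [-179.9, -0.0, 8.3]
contact_force: [-4.6, 9.7, 3.8]
gripper_width: 0.0332
```

```bash
python3 look.py d side scene
```

```text
13.0 TCP [0.6352 0.0434 0.1765] clamp X,Y 0.0899 0.0006 [-179.9   -0.     8.3] w 0.0332 F [-4.6  9.7  3.8]
side lenstop 167 X [-0.1301 -0.1105 -0.0867] Y [-0.0259 -0.0031  0.0195]
side jawtop 115 X [-0.1613 -0.1509 -0.1342] Y [-0.0245 -0.0022  0.022 ]
side padtop 45 X [-0.1043 -0.0915 -0.0819] Y [-0.0258 -0.002   0.0205]
scene lenstop 200 X [-0.1272 -0.1072 -0.0859] Y [-0.0238 -0.0016  0.0216]
scene jawtop 104 X [-0.1603 -0.1518 -0.1368] Y [-0.0228  0.0002  0.0236]
scene padtop 104 X [-0.1045 -0.095  -0.0851] Y [-0.0247 -0.0001  0.0232]
scene handtop 18 X [0.0896 0.0957 0.1031] Y [-0.0075 -0.004  -0.0003]
scene trigtop 19 X [0.0645 0.0788 0.0845] Y [-0.0122  0.0026  0.0085]
```

View pics/dc.png

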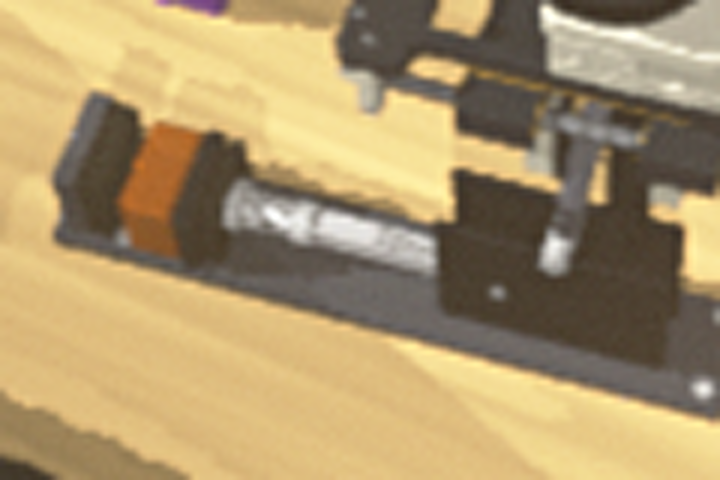

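Picture 9 shows the pad just at the lens's back plate (205,200), the coil free at 230–315, and the lens still about 8 mm short of the jaw. The force at the wrist is small. Two more pumps, one at a time.

>>> step_arm([
  {"tx": 0,"ty": 0,"tz": 0,"ax": 0,"ay": 0,"az": 0,"claw": 0.7},
  {"tx": 0,"ty": 0,"tz": 0,"ax": 0,"ay": 0,"az": 0,"claw": 0.7},
  {"tx": 0,"ty": 0,"tz": 0,"ax": 0,"ay": 0,"az": 0,"claw": 0.7},
  {"tx": 0,"ty": 0,"tz": 0,"ax": 0,"ay": 0,"az": 0,"claw": 0.7},
  {"tx": 0,"ty": 0,"tz": 0,"ax": 0,"ay": 0,"az": 0,"claw": -0.4},
  {"tx": 0,"ty": 0,"tz": 0,"ax": 0,"ay": 0,"az": 0,"claw": -0.4},
  {"tx": 0,"ty": 0,"tz": 0,"ax": 0,"ay": 0,"az": 0,"claw": -0.4},
  {"tx": 0,"ty": 0,"tz": 0,"ax": 0,"ay": 0,"az": 0,"claw": -0.4},
  {"tx": 0,"ty": 0,"tz": 0,"ax": 0,"ay": 0,"az": 0,"claw": -0.4},
  {"tx": 0,"ty": 0,"tz": 0,"ax": 0,"ay": 0,"az": 0,"claw": -0.4},
  {"tx": 0,"ty": 0,"tz": 0,"ax": 0,"ay": 0,"az": 0,"claw": -0.4},
  {"tx": 0,"ty": 0,"tz": 0,"ax": 0,"ay": 0,"az": 0,"claw": -0.4},
])

```text
time_s: 14.3
tcp_pos: [0.6351, 0.0435, 0.1764]
eef_rot: [-179.9, -0.0, 8.3]
contact_force: [-4.8, 9.7, 4.0]
gripper_width: 0.0332
```

```bash
sed -i 's/-.135,-.075/-.137,-.075/; s/-.105,-.04/-.118,-.04/' look.py; python3 look.py e side scene|grep -v trig
```

```text
14.3 TCP [0.6351 0.0435 0.1764] clamp X,Y 0.09 0.0006 [-179.9   -0.     8.3] w 0.0332 F [-4.8  9.7  4. ]
side lenstop 173 X [-0.1345 -0.1149 -0.0899] Y [-0.0264 -0.0035  0.0199]
side jawtop 111 X [-0.1622 -0.1493 -0.1307] Y [-0.0236 -0.0003  0.0217]
side padtop 71 X [-0.1178 -0.1037 -0.089 ] Y [-0.0272 -0.001   0.0208]
scene lenstop 188 X [-0.1316 -0.1119 -0.0911] Y [-0.0237 -0.003   0.0218]
scene jawtop 104 X [-0.1596 -0.1516 -0.1379] Y [-0.0236 -0.0011  0.0237]
scene padtop 150 X [-0.1169 -0.1039 -0.0909] Y [-0.024  -0.0028  0.0223]
scene handtop 18 X [0.0893 0.0959 0.1032] Y [-0.0069 -0.0036 -0.0011]
```

>>> step_arm([
  {"tx": 0,"ty": 0,"tz": 0,"ax": 0,"ay": 0,"az": 0,"claw": 0.7},
  {"tx": 0,"ty": 0,"tz": 0,"ax": 0,"ay": 0,"az": 0,"claw": 0.7},
  {"tx": 0,"ty": 0,"tz": 0,"ax": 0,"ay": 0,"az": 0,"claw": 0.7},
  {"tx": 0,"ty": 0,"tz": 0,"ax": 0,"ay": 0,"az": 0,"claw": 0.7},
  {"tx": 0,"ty": 0,"tz": 0,"ax": 0,"ay": 0,"az": 0,"claw": -0.4},
  {"tx": 0,"ty": 0,"tz": 0,"ax": 0,"ay": 0,"az": 0,"claw": -0.4},
  {"tx": 0,"ty": 0,"tz": 0,"ax": 0,"ay": 0,"az": 0,"claw": -0.4},
  {"tx": 0,"ty": 0,"tz": 0,"ax": 0,"ay": 0,"az": 0,"claw": -0.4},
  {"tx": 0,"ty": 0,"tz": 0,"ax": 0,"ay": 0,"az": 0,"claw": -0.4},
  {"tx": 0,"ty": 0,"tz": 0,"ax": 0,"ay": 0,"az": 0,"claw": -0.4},
  {"tx": 0,"ty": 0,"tz": 0,"ax": 0,"ay": 0,"az": 0,"claw": -0.4},
  {"tx": 0,"ty": 0,"tz": 0,"ax": 0,"ay": 0,"az": 0,"claw": -0.4},
])

```text
time_s: 15.6
tcp_pos: [0.6351, 0.0435, 0.1765]
eef_rot: [-179.9, -0.0, 8.3]
contact_force: [-4.7, 9.2, 4.4]
gripper_width: 0.033
```

```bash
python3 look.py f side scene|grep -v trig; python3 -c "
import cv2,numpy as np
a=[cv2.imread(f'pics/{n}c.png')[60:300,40:480] for n in 'adf']
cv2.imwrite('pics/cmp.png',cv2.resize(np.vstack(a),None,fx=.83,fy=.83))"
```

```text
15.6 TCP [0.6351 0.0435 0.1765] clamp X,Y 0.09 0.0006 [-179.9   -0.     8.3] w 0.033 F [-4.7  9.2  4.4]
side lenstop 155 X [-0.1363 -0.1161 -0.0955] Y [-0.0267 -0.0044  0.0202]
side jawtop 124 X [-0.1618 -0.1499 -0.1315] Y [-0.0236 -0.0024  0.0217]
side padtop 66 X [-0.1171 -0.1071 -0.0906] Y [-0.0269  0.0001  0.0204]
scene lenstop 205 X [-0.1359 -0.1159 -0.0954] Y [-0.0241 -0.0016  0.0216]
scene jawtop 104 X [-0.1597 -0.1513 -0.1313] Y [-0.0219  0.0016  0.0242]
scene padtop 126 X [-0.1174 -0.1057 -0.0953] Y [-0.0245 -0.0014  0.0223]
scene handtop 19 X [0.0894 0.0959 0.1032] Y [-0.0069 -0.004   0.0003]
```

View pics/cmp.png

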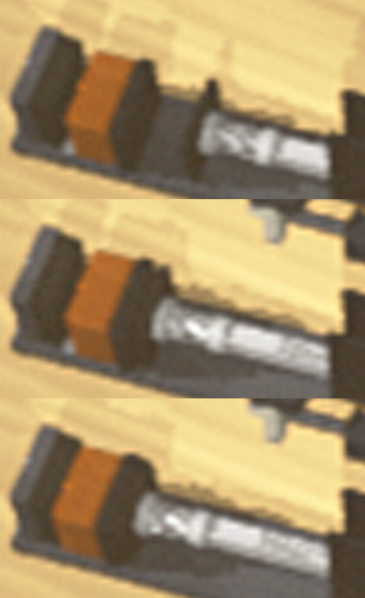

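Picture 10 shows the lens pushed nearly up to the jaw with the coil still about its free length. Before pumping on I'll measure the lens-to-jaw gap and the coil from rectified strips.

```bash
cat > strip.py <<'E'
from h import *
import sys
o=np.array([.6486,-.0455]); U=np.array([-.1426,.9898]); V=np.array([-.9898,-.1426])
q=cap('scene')
Xs=np.arange(-.145,.016,.00025); Zs=np.arange(.062,.018,-.00075)
XX,ZZ=np.meshgrid(Xs,Zs); W=np.c_[o+XX.reshape(-1,1)*U, ZZ.ravel()]
M=proj(q,W).reshape(*XX.shape,2).astype(np.float32)
out=[]
for n in sys.argv[1]:
    if n=='*': im=q['image'].copy(); mm=M
    else:
        im=cv2.imread(f'pics/{n}c.png'); mm=((M-np.array([230,195])+.5)*6-.5).astype(np.float32)
    s=cv2.remap(im,mm,None,cv2.INTER_LINEAR); s=cv2.resize(s,None,fx=1.2,fy=1.6)
    for k in range(-140,20,10): cv2.line(s,(int((k+145)*4*1.2),0),(int((k+145)*4*1.2),6 if k%50 else 14),(0,255,255),1)
    out.append(s)
    row=cv2.cvtColor(cv2.remap(im,mm,None,1),cv2.COLOR_BGR2GRAY)[24:44].mean(0)
    np.save(f'/tmp/p{"N" if n=="*" else n}.npy',row)
    print(n,' '.join(f'{v:.0f}' for v in row[(((np.arange(-110,14,2)+145)*4)).astype(int)]))
cv2.imwrite(sys.argv[2],np.vstack(out)[:600])
E
python3 strip.py adef pics/strip1.png
```

```text
a 81 73 68 67 65 64 64 63 62 64 67 74 80 83 84 85 84 85 85 83 76 69 67 68 100 144 165 160 147 149 160 173 184 195 196 182 164 158 167 182 202 221 228 222 195 168 163 181 204 213 213 211 212 211 211 210 210 212 215 210 178 115
d 82 74 70 70 70 70 70 70 67 76 104 142 164 161 161 168 177 169 160 166 190 221 238 239 229 217 216 225 232 231 211 186 175 194 213 217 216 217 218 217 216 216 216 216 216 212 203 194 189 190 181 179 186 189 190 189 188 187 191 190 163 107
e 72 68 68 70 70 66 72 97 137 163 159 151 153 167 171 169 169 170 179 194 210 219 218 215 220 227 228 205 181 177 197 216 218 217 215 215 215 218 219 217 216 215 212 202 192 186 191 191 190 191 183 180 186 187 189 190 187 186 190 190 162 107
f 68 68 67 68 72 100 140 166 174 169 168 160 154 157 185 216 228 231 226 216 207 213 226 232 212 182 164 173 195 208 216 218 217 215 215 215 215 216 216 213 208 199 191 195 192 184 184 186 187 186 181 178 182 185 189 196 206 208 209 206 178 116
```

View pics/strip1.png

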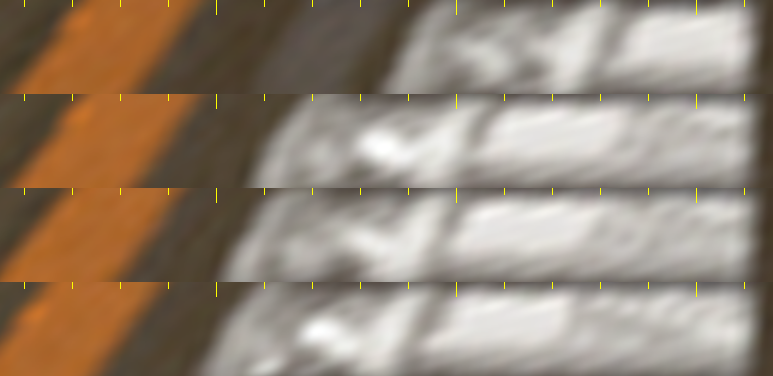

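Picture 11 (strips): the coil's pad end went from X −61 to −99.6 and its collar groove from −18 to −58. The coil is shortened about 2 mm, which only means the lens is being pushed or is just at the jaw. One more pump.

>>> step_arm([
  {"tx": 0,"ty": 0,"tz": 0,"ax": 0,"ay": 0,"az": 0,"claw": 0.7},
  {"tx": 0,"ty": 0,"tz": 0,"ax": 0,"ay": 0,"az": 0,"claw": 0.7},
  {"tx": 0,"ty": 0,"tz": 0,"ax": 0,"ay": 0,"az": 0,"claw": 0.7},
  {"tx": 0,"ty": 0,"tz": 0,"ax": 0,"ay": 0,"az": 0,"claw": 0.7},
  {"tx": 0,"ty": 0,"tz": 0,"ax": 0,"ay": 0,"az": 0,"claw": -0.4},
  {"tx": 0,"ty": 0,"tz": 0,"ax": 0,"ay": 0,"az": 0,"claw": -0.4},
  {"tx": 0,"ty": 0,"tz": 0,"ax": 0,"ay": 0,"az": 0,"claw": -0.4},
  {"tx": 0,"ty": 0,"tz": 0,"ax": 0,"ay": 0,"az": 0,"claw": -0.4},
  {"tx": 0,"ty": 0,"tz": 0,"ax": 0,"ay": 0,"az": 0,"claw": -0.4},
  {"tx": 0,"ty": 0,"tz": 0,"ax": 0,"ay": 0,"az": 0,"claw": -0.4},
  {"tx": 0,"ty": 0,"tz": 0,"ax": 0,"ay": 0,"az": 0,"claw": -0.4},
  {"tx": 0,"ty": 0,"tz": 0,"ax": 0,"ay": 0,"az": 0,"claw": -0.4},
])

```text
time_s: 16.95
tcp_pos: [0.6351, 0.0435, 0.1764]
eef_rot: [-179.9, -0.0, 8.3]
contact_force: [-4.3, 8.6, 4.2]
gripper_width: 0.0332
```

```bash
python3 look.py g side scene|grep -v trig; python3 strip.py g pics/strip2.png; python3 - <<'E'
import numpy as np
X=np.arange(-.145,.016,.00025)*1000
for n in 'adefg':
    p=np.load(f'/tmp/p{n}.npy'); k=np.ones(5)/5; p=np.convolve(p,k,'same')
    i=np.where((p[:-1]<110)&(p[1:]>=110)&(X[:-1]>-115))[0][-1] if 0 else [j for j in range(100,500) if p[j]<110<=p[j+1]][-1]
    m=(X>X[i]+34)&(X<X[i]+48); print(n,X[i],X[m][p[m].argmin()],X[m][p[m].argmin()]-X[i])
E
```

```text
16.95 TCP [0.6351 0.0435 0.1764] clamp X,Y 0.09 0.0006 [-179.9   -0.     8.3] w 0.0332 F [-4.3  8.6  4.2]
side lenstop 149 X [-0.1358 -0.1172 -0.0952] Y [-0.0257 -0.0022  0.0196]
side jawtop 127 X [-0.162  -0.1476 -0.1308] Y [-0.0245 -0.001   0.0211]
side padtop 62 X [-0.1174 -0.1047 -0.0938] Y [-0.0268  0.0001  0.0212]
scene lenstop 190 X [-0.1357 -0.1157 -0.0951] Y [-0.0231 -0.0019  0.0218]
scene jawtop 109 X [-0.1605 -0.1508 -0.1374] Y [-0.0231  0.004   0.0243]
scene padtop 132 X [-0.1174 -0.106  -0.0949] Y [-0.0239 -0.002   0.0229]
scene handtop 19 X [0.0896 0.0961 0.103 ] Y [-0.0073 -0.004  -0.0006]
g 68 69 68 67 71 100 140 166 166 152 152 162 177 186 195 199 196 194 204 223 234 224 195 164 168 195 212 219 218 218 217 216 216 216 216 215 214 216 209 194 189 191 195 194 190 186 184 185 187 184 183 181 181 188 193 194 194 192 190 185 160 107
a -61.749999999999915 -18.74999999999988 43.000000000000036
d -89.74999999999994 -46.2499999999999 43.50000000000004
e -95.49999999999994 -52.74999999999991 42.750000000000036
f -99.49999999999994 -57.749999999999915 41.75000000000003
g -99.49999999999994 -63.249999999999915 36.25000000000003
```

The pad stayed at X −99.5 while the rod went on 5.5 mm, so the lens is now against the jaw. The coil is about 7 mm shorter (43.2 → 36.3 mm over the groove). Another click would give about 12.5–13 mm, past half, so I stop here. The 33.2 mm opening matches the trigger being home, allowing for its 6° tilt at the fingertips. Now a short hold and a last look.

>>> step_arm([
  {"tx": 0,"ty": 0,"tz": 0,"ax": 0,"ay": 0,"az": 0,"claw": -0.4},
  {"tx": 0,"ty": 0,"tz": 0,"ax": 0,"ay": 0,"az": 0,"claw": -0.4},
  {"tx": 0,"ty": 0,"tz": 0,"ax": 0,"ay": 0,"az": 0,"claw": -0.4},
  {"tx": 0,"ty": 0,"tz": 0,"ax": 0,"ay": 0,"az": 0,"claw": -0.4},
])

```text
time_s: 17.5
tcp_pos: [0.6352, 0.0435, 0.1764]
eef_rot: [-179.9, -0.0, 8.3]
contact_force: [-4.6, 9.4, 2.4]
gripper_width: 0.0328
```

```bash
python3 - <<'E'
from h import *
c=cap('side')['image'];s=cap('scene')['image']
a=cv2.resize(s[120:270,215:365],None,fx=2.6,fy=2.6,interpolation=2);b=cv2.resize(c[150:300,240:390],None,fx=2.6,fy=2.6,interpolation=2)
cv2.imwrite('pics/final.png',np.hstack([a,b]))
E
```

```text
(no output)
```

View pics/final.png

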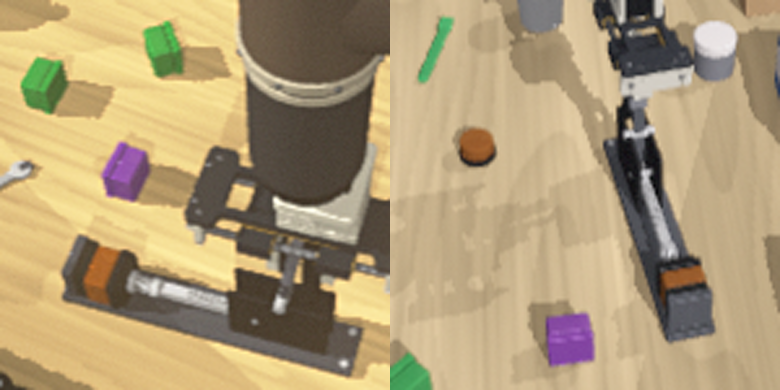

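Picture 12 shows the lens upright and square against the jaw at (100,275). The pad is on its plate, the coil is shortened, the trigger is held squeezed, and the other things are in place. Handing in.

```bash
python3 -c "
from plant import r
print(r.close_job())"
```

```text
the job is handed in; nothing more can be done
None
```

The lens is clamped and the job is handed in at 17.5 s, with the trigger still squeezed against the handle. I stood the amber lens on the clamp bed with its dark plate towards the pad, let go of it, and pumped the trigger seven times.

- **Lens:** on the last pump the pad did not move (X −99.5 mm before and after) while the bar went on about 5.5 mm. So the lens is hard against the front jaw. The last picture shows it upright and square.
- **Spring:** the coil is about 7 mm shorter out of 25 mm. I stopped there because one more click would have brought it to about 12.5–13 mm, around or just past the half-length limit.
- **Trigger:** the gripper held steady at 33 mm against the nominal 32 mm. I put the extra down to the blade's 6° lean at the fingertips, and did not check the trigger angle separately.
- **Forces and surroundings:** the wrist readings I took stayed near 10–15 N. The look-alikes and other items in the last picture (two crops) were where they started; I didn't check what lay outside those crops.

The first move command was refused because its rows left out some values, and nothing moved. No check failed. The two cameras disagreed by 1–3 mm on some edges, so the 7 mm is good to about 1 mm.

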